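# Open the left hopper of a twin spice mill whose cap may have either thread hand

## Robot

A 6-joint arm with a two-finger parallel gripper is mounted at the origin on a cart in front of the work surface, level with it; the furniture and walls round the work are solid. World frame = base frame: x ahead of the robot, y to its left, z up, the work surface at z = 0. Lengths are in m, angles in degrees, forces in N, time in s.
With the tool pointing down it reaches from about 0.325 to 0.9 m from the base axis. Payload 6.1 kg.
Tool frame: the origin (TCP) lies on the centre line of the jaws, within the pads' length; the fingertips stand 11 mm ahead of it and the grasp point (between the pads) lies 8 mm behind it; z points along the fingers, y is the line along which they close (so a half turn about z gives the same grasp; the last joint's range is limited). The gripper opens to 85 mm and grips with 20 to 120 N. Pads are 22 mm wide; open, the fingers measure 114 mm over their backs; the gripper's body (76 mm by 85 mm) begins 54 mm behind the grasp point. The pads swing forward as they close: fully open they stand 13 mm farther back than shut.
Start: joints at [-71.855, 12.628, 87.462, -0, 79.91, -7.225], TCP at [0.268, -0.565, 0.242] pointing down, gripper open.
Joint ranges: [-170.65, 170.65], [-52.31, 119.04], [5.05, 147.46], [-71.25, 251.25], [11.57, 151.72], [-153.62, 153.62]. Speed limits (degrees/s): [147.25, 147.25, 172.46, 180, 180, 180].

## Interface

Orientations are given as [roll, pitch, yaw] about the fixed x, y, z axes, in that order (R = Rz(yaw) Ry(pitch) Rx(roll)).
In Python, from workcell import telemetry, optics, sign_off gives the robot as it stands.
- The arm moves only by the tool step_arm, never from a script. Its argument "commands" is a list of rows, each an object of numbers: "dx", "dy", "dz": the shift along the tool's x, y, z scaled (see below); "wx", "wy", "wz": the turn, a rotation vector about the tool's x, y, z scaled (see below). In form: [{"dx": .., "dy": .., "dz": .., "wx": .., "wy": .., "wz": ..}, ...]. A call has 1 to 20 rows; each row shifts and turns the commanded pose from where the row before left it, along the tool's axes as they then stand; what a row does not reach is not made up. The controller multiplies each number of a shift by 0.025 m and each number of a turn by pi/2 rad. A row lasts 1/12 s, in which the tool goes at most 41.7 mm and 7.16 degrees, less where a joint would pass 70% of its speed; a pose out of reach is approached as far as the arm can. A call with a number of a shift or a turn outside -1 to 1 is refused whole. A call with a gripper value outside its range is refused whole. "jaw" is the closure, from 0 (fully open) to 1 (shut), set as the call begins (left out, the last holds). The fingers move at their own pace and stop on an object; the grip force is fixed at half the most. Time passes only in rows, so rows that do not move let the fingers close. It gives the time, the measured TCP pose, the force, the opening and the grip force at its end, in the units of the state.
- telemetry.state(): the state, without advancing time (a new reading comes with each control period).
- optics.grab_frame(name): name is "side" or "top" or "wrist"; returns the picture (480x640x3 uint8, red, green, blue); there is no depth.
- optics.calibration(name): a dict with "intrinsics" (3x3 intrinsics, pixels), "xyz" and "orientation" of the camera in the world; the wrist camera has in their place "mount" (4x4, takes a point from camera to tool coordinates, whose origin is the TCP and whose axes are the flange's). Camera axes: x right, y up, looking along -z (the intrinsics and any distortion apply to the point x, -y, -z); pixel columns grow to the right and rows downward; lengths in m; the calibration is good to about 2 mm. A picture is of the moment at which its call begins: read the wrist's pose just before it. calibration takes no time and is no camera call.
- sign_off(): hands the job in; it is judged then, once.
The state is a dict: "t": time; "qpos": joint angles; "qd": joint speeds; "effort": joint torques, N m; "eef_pos": TCP position; "orientation": TCP orientation; "ft_force": force on the tool from outside, world axes, zero at the start; "torque": the same for the moment, N m; "grip_width": finger opening in m; "finger_force": force on a finger pad.
Only numpy, scipy, OpenCV 4.12 (cv2) and the standard library are available. Lean on these libraries where they do the work, as an engineer would, in place of code of your own. Each camera call takes 0.05 s, during which the arm holds its last target. There are 200 camera calls.

## Task

The left hopper of the twin spice mill has run empty: open it so that it can be refilled. Pull its lock bolt by the knob to the front as far as it goes, then unscrew the hopper's cap; its neck may have a right-hand or a left-hand thread and nothing outside shows which, so try both ways until it comes loose, and lift it off. Finish while still holding the cap in the gripper, level and at least 5 cm above its seat; leave the right hopper and the shakers beside the mill alone.

Things in the scene. Friction and masses are not known exactly. Their poses are not given: they have to be found in the camera images.
- mill: Twin spice mill, fixed steel counter machine, 190 x 256 mm, flat deck 110 mm above the worktop. Origin: centre of its underside; x to its back (away from the robot), y to its left, z up; it stands turned by up to 17 degrees. On the deck two hoppers 124 mm apart, each a black screw cap on a steel neck (30 mm thick, 28 mm high), with a lock bolt in front.
- seat_left (a point): Point on the deck under the middle of the left cap; axes as the mill's. The two necks have opposite thread hands and are fitted either way round: in some starts the left one is right-hand (loosens anticlockwise seen from above), in others left-hand (loosens clockwise). Nothing outside shows which.
- seat_right (a point): The same point under the right cap.
- knob_left (a point): On the axis of the left lock bolt's upright black knob (16 mm across, 12 to 38 mm above the deck), 27 mm above the deck; moves with the bolt. Locked, it is 72 mm in front of the cap's axis and the bolt's tongue sits in the notch of the cap's flange, so that the cap turns neither way. Guide bridges, 10 mm high, stand 46 and 114 mm in front of the cap's axis.
- bolt_left (a joint): Slide of the left lock bolt in m: 0 to 0.003 (locked) at the start, growing as its knob is pulled to the mill's front (the mill's -x), 0.024 at the end stop (cap free to turn). About 2 N of friction; it stays where it is left.
- bolt_right (a joint): The same for the right lock bolt, locked.
- cap_left_center (a point): Centre of the left cap, 22 mm above its underside (23 mm above the deck when seated). Black, fluted, about 0.12 kg: grip part 48 mm across, 6 to 41 mm above its underside; flange 64 mm across, 5 mm thick, with one notch; a steel pointer on top shows the notch. x points away from the notch, z up; seated, its axes agree with the mill's within 3 degrees.
- cap_left: The left cap again, origin at the middle of its underside. Inside, three lugs catch under the neck's thread. Turned the wrong way it stops hard within a few degrees; the right way it turns easily, can be lifted off between 60 and 88 degrees from seated, and stops hard at about 90. It need not be raised while turned.
- cap_right_center (a point): Centre of the right cap, which looks the same.
- shaker_chili: Glass shaker, 73 mm across, 119 mm high, standing left of the mill; origin at the centre of its underside.
- shaker_cheese: Glass shaker like the other, standing right of the mill; origin at the centre of its underside.
Mind the look-alikes: they are no part of the job. What is shaped like the cap_left but yellow is not meant. What is shaped like the part that bears cap_right_center but brown is not meant.

How it is judged:
By the outcome, as a careful person would: the job done as asked, in the order asked, and still so for the second after the job is handed in, while the arm keeps its last pose, push and grip.
It also fails if it takes over 54 s, if anything falls off the work surface, if the arm or the gripper's body presses on something with over 40 N, if the wrist force passes 120 N, or if a joint passes its speed limit or range.

## Working session

There is one attempt and no reset: what is moved stays moved. The work goes in short steps, Python scripts to look and compute and a tool call to move; the robot and the scene stay as the last step left them, time stands still between calls to the robot, and variables do not carry over. Pictures are saved under pics/ and viewed, at most 10 in all, crops included, and the job is handed in when it is done.

Besides the shell and the picture viewer there is one more tool, called after "Call:" as name([rows], argument=value, ...), one row to a line, values as JSON. step_arm: Moves the arm, as the interface text tells. Its arguments: {"type":"object","properties":{"commands":{"type":"array","items":{"type":"object","properties":{"dx":{"type":"number"},"dy":{"type":"number"},"dz":{"type":"number"},"wx":{"type":"number"},"wy":{"type":"number"},"wz":{"type":"number"}}}},"jaw":{"type":"number"}},"required":["commands"]}

```bash
mkdir -p pics
python3 - <<'E'
from workcell import telemetry, optics
import cv2
print(telemetry.state())
for n in ("top","side"):
    im=optics.grab_frame(n); cv2.imwrite(f"pics/{n}0.png",im[:,:,::-1]); print(n,optics.calibration(n))
print(optics.calibration("wrist"))
E
```

```text
{'t': 0.0, 'qpos': array([-7.18551486e+01,  1.26744562e+01,  8.75281306e+01,  2.58194475e-04,
        7.99096906e+01, -7.22444503e+00]), 'qd': array([ 0.06649009,  0.04219552,  0.00065707, -0.02560646, -0.03315364,
       -0.02863786]), 'effort': array([ 2.00796649e-04, -4.96898997e+01, -3.89396024e+01, -3.45506714e-04,
        1.08208449e-02, -1.34370552e-05]), 'eef_pos': array([ 0.26759743, -0.56415371,  0.24118586]), 'orientation': array([-1.79888646e+02, -1.43716990e-02,  2.53692370e+01]), 'ft_force': array([ 0.26658571, -0.21551955,  0.76649533]), 'torque': array([ 0.01996496,  0.00184057, -0.08110425]), 'finger_force': 0.0, 'grip_width': 0.08572667671827783}
top {'intrinsics': array([[554.15074764,   0.        , 313.66248166],
       [  0.        , 554.15074764, 231.25505159],
       [  0.        ,   0.        ,   1.        ]]), 'xyz': array([0.41819888, 0.04410631, 1.1401579 ]), 'orientation': array([  5.31567352,   0.30922671, -91.31178792])}
side {'intrinsics': array([[516.97307685,   0.        , 309.35058691],
       [  0.        , 516.97307685, 232.30507695],
       [  0.        ,   0.        ,   1.        ]]), 'xyz': array([ 0.43591434, -0.59672334,  0.67017032]), 'orientation': array([49.16421469, -0.22770017, -6.85604128])}
{'intrinsics': array([[428.63237968,   0.        , 320.91540206],
       [  0.        , 428.63237968, 242.3599251 ],
       [  0.        ,   0.        ,   1.        ]]), 'mount': array([[-5.28564089e-04,  9.64155779e-01,  2.65336305e-01,
         6.57465671e-02],
       [ 9.99999251e-01,  8.02487417e-04, -9.23956438e-04,
         4.92092063e-04],
       [-1.10376699e-03,  2.65335618e-01, -9.64155481e-01,
        -1.32155742e-01],
       [ 0.00000000e+00,  0.00000000e+00,  0.00000000e+00,
         1.00000000e+00]])}
```

View pics/top0.png

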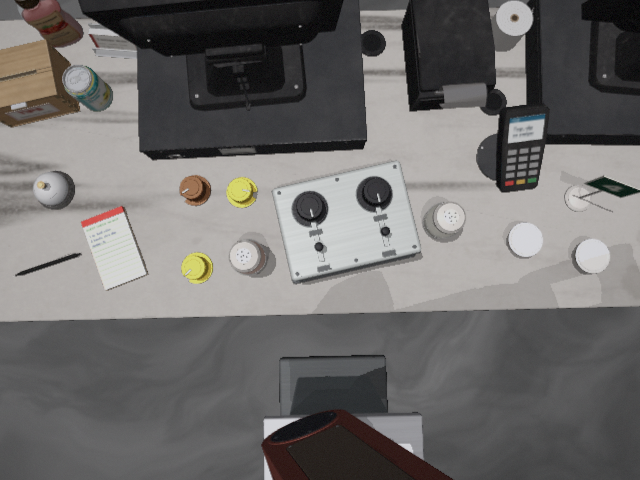

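View pics/side0.png

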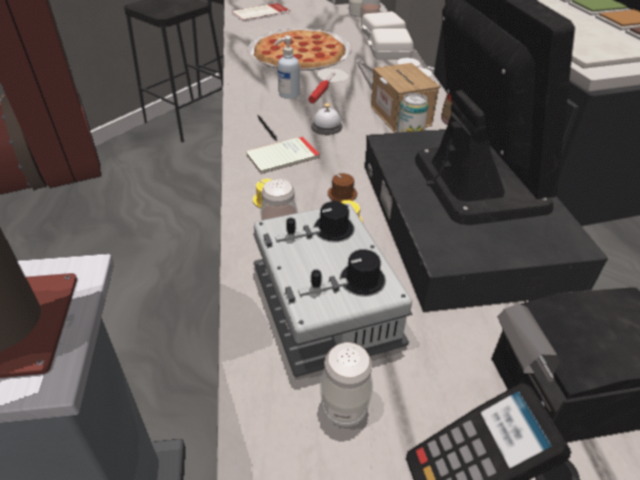

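The top view shows the left hopper's cap at about (310,208) with its knob at (319,247). The right cap is at (375,193) with its knob at (385,231), and the shakers are at (249,257) and (445,219). The side view shows the same layout, and the right shaker is the near one.

```bash
cat > h.py <<'E'
import numpy as np, cv2
from scipy.spatial.transform import Rotation as R
from workcell import telemetry, optics
def pose(name):
    c=optics.calibration(name); K=c["intrinsics"]
    if name=="wrist":
        s=telemetry.state(); T=np.eye(4); T[:3,:3]=R.from_euler("xyz",s["orientation"],degrees=True).as_matrix(); T[:3,3]=s["eef_pos"]
        T=T@c["mount"]; return K,T[:3,:3],T[:3,3]
    return K,R.from_euler("xyz",c["orientation"],degrees=True).as_matrix(),np.array(c["xyz"])
def cast(P,uv,z):
    K,Rm,o=P; p=np.linalg.inv(K)@np.array([uv[0],uv[1],1.]); d=Rm@np.array([p[0],-p[1],-p[2]])
    return o+d*(z-o[2])/d[2]
def proj(P,X):
    K,Rm,o=P; p=Rm.T@(np.asarray(X)-o); q=K@np.array([p[0],-p[1],-p[2]]); return q[:2]/q[2]
def blobs(im,thr,amin,amax,box=None):
    g=im.max(2); m=(g<thr).astype(np.uint8)
    if box: k=np.zeros_like(m); x0,y0,x1,y1=box; k[y0:y1,x0:x1]=1; m*=k
    n,l,s,c=cv2.connectedComponentsWithStats(m)
    out=[]
    for i in range(1,n):
        if amin<=s[i,4]<=amax:
            cs=cv2.findContours((l==i).astype(np.uint8),cv2.RETR_EXTERNAL,cv2.CHAIN_APPROX_NONE)[0]
            cc,r=cv2.minEnclosingCircle(cs[0]); out.append((s[i,4],c[i].round(1),np.round(cc,1),round(r,1),s[i,:4]))
    return out
E
python3 - <<'E'
from h import *
im=cv2.imread("pics/top0.png"); P=pose("top")
for b in blobs(im,75,30,3000,(275,165,420,285)):
    print(b[0],b[1],b[2],b[3],b[4], cast(P,b[2],.113).round(4),cast(P,b[1],.14).round(4))
im=cv2.imread("pics/side0.png"); P=pose("side")
print('side')
for b in blobs(im,60,30,3000,(255,195,400,310)):
    print(b[0],b[1],b[2],b[3],b[4], cast(P,b[1],.135).round(4))
E
```

```text
884 [374.  193.1] [374.1 193.7] 17.4 [357 177  35  35] [ 0.5818 -0.0673  0.113 ] [ 0.5786 -0.0642  0.14  ]
812 [310.4 207.4] [309.9 208.3] 17.4 [293 192  35  34] [0.5571 0.0535 0.113 ] [0.5551 0.0523 0.14  ]
61 [385.  230.9] [384.9 230.8] 4.3 [381 227   9   9] [ 0.5116 -0.0851  0.113 ] [ 0.509  -0.0818  0.14  ]
53 [318.6 246.3] [318.5 246.2] 4.1 [315 243   8   8] [0.4858 0.0391 0.113 ] [0.4838 0.0391 0.14  ]
277 [357.2 267.7] [357.  267.5] 58.6 [300 254 115  28] [ 0.4447 -0.0311  0.113 ] [ 0.4436 -0.0295  0.14  ]
side
453 [392.9 218.9] [388.  222.5] 29.6 [377 195  23  56] [0.6515 0.0354 0.135 ]
995 [334.7 222.2] [334.1 221.3] 20.4 [316 201  37  40] [0.5557 0.038  0.135 ]
101 [290.5 225.9] [290.5 226. ] 7.2 [287 219   8  15] [0.4838 0.0369 0.135 ]
1282 [363.8 273.6] [363.4 272.8] 22.5 [342 251  42  44] [ 0.5794 -0.0822  0.135 ]
124 [315.8 278.6] [315.5 278.6] 7.8 [312 271   9  16] [ 0.509  -0.0841  0.135 ]
```

Call:
step_arm([
  {"wz":0.077},
  {"wz":0.077},
  {"dx":0.553,"dy":-0.913},
  {"dx":0.553,"dy":-0.913},
  {"dx":0.553,"dy":-0.913},
  {"dx":0.553,"dy":-0.913},
  {"dx":0.553,"dy":-0.913},
  {"dx":0.553,"dy":-0.913},
  {"dx":0.553,"dy":-0.913},
  {"dx":0.553,"dy":-0.913},
  {"dx":0.553,"dy":-0.913},
  {"dx":0.553,"dy":-0.913},
  {"dx":0.553,"dy":-0.913},
  {"dx":0.553,"dy":-0.913},
])

```text
invalid input at $.commands[0]: expected keys dx, dy, dz, wx, wy, wz
```

Call:
step_arm([
  {"dx":0.553,"dy":-0.913},
  {"dx":0.553,"dy":-0.913},
  {"dx":0.553,"dy":-0.913},
  {"dx":0.553,"dy":-0.913},
  {"dx":0.553,"dy":-0.913},
  {"dx":0.553,"dy":-0.913},
  {"dx":0.553,"dy":-0.913},
  {"dx":0.553,"dy":-0.913},
  {"dx":0.553,"dy":-0.913},
  {"dx":0.553,"dy":-0.913},
  {"dx":0.553,"dy":-0.913},
  {"dx":0.553,"dy":-0.913},
  {},
  {},
])

```text
invalid input at $.commands[0]: expected keys dx, dy, dz, wx, wy, wz
```

Run:
```python
from h import *
P=pose("wrist"); im=optics.grab_frame("wrist")[:,:,::-1]; cv2.imwrite("pics/w1.png",im)
s=telemetry.state(); print(s["t"],s["eef_pos"],s["orientation"],s["qpos"])
for b in blobs(im,75,150,40000): print(b[0],b[1],b[2],b[3],b[4],cast(P,b[2],.113).round(4),cast(P,b[1],.137).round(4))
```

```text
0.15 [ 0.2676549  -0.56426153  0.24141785] [-1.79909711e+02 -1.19735283e-02  2.53703243e+01] [-7.18533445e+01  1.26661728e+01  8.75127138e+01  5.33507971e-04
  7.99121915e+01 -7.22377214e+00]
357 [284.5  69.8] [294.5  75. ] 167.3 [145   0 300 151] [ 0.3453 -0.5113  0.113 ] [ 0.3438 -0.508   0.137 ]
14566 [ 69.2 173.5] [ 67.  161.8] 110.8 [  0  57 171 194] [ 0.2426 -0.4082  0.113 ] [ 0.2448 -0.423   0.137 ]
242 [ 17.8 107.5] [ 20. 105.] 21.9 [ 0 96 41 26] [ 0.2625 -0.3743  0.113 ] [ 0.2667 -0.3886  0.137 ]
190 [544.5 200.5] [544.5 200.5] 105.8 [450 153 190  96] [ 0.3453 -0.6797  0.113 ] [ 0.3436 -0.6666  0.137 ]
```

View pics/w1.png

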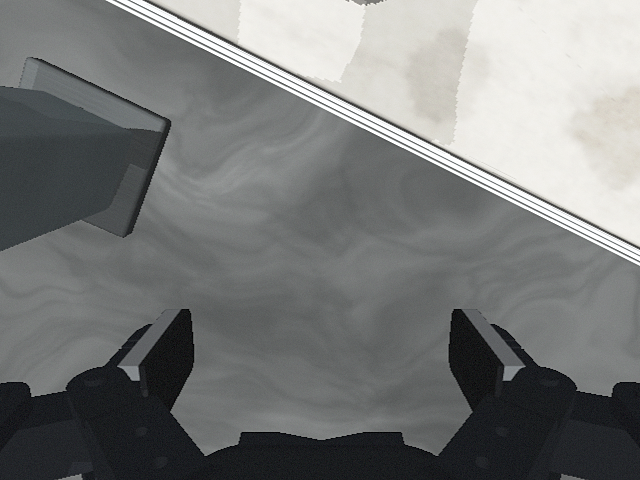

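The rows need all six keys, so the arm has not moved. The picture shows only the floor, with the fingers near rows 310–480. Sending it again with full rows.

Call:
step_arm([
  {"dx":0,"dy":0,"dz":0,"wx":0,"wy":0,"wz":0.077},
  {"dx":0,"dy":0,"dz":0,"wx":0,"wy":0,"wz":0.077},
  {"dx":0.553,"dy":-0.913,"dz":0,"wx":0,"wy":0,"wz":0},
  {"dx":0.553,"dy":-0.913,"dz":0,"wx":0,"wy":0,"wz":0},
  {"dx":0.553,"dy":-0.913,"dz":0,"wx":0,"wy":0,"wz":0},
  {"dx":0.553,"dy":-0.913,"dz":0,"wx":0,"wy":0,"wz":0},
  {"dx":0.553,"dy":-0.913,"dz":0,"wx":0,"wy":0,"wz":0},
  {"dx":0.553,"dy":-0.913,"dz":0,"wx":0,"wy":0,"wz":0},
  {"dx":0.553,"dy":-0.913,"dz":0,"wx":0,"wy":0,"wz":0},
  {"dx":0.553,"dy":-0.913,"dz":0,"wx":0,"wy":0,"wz":0},
  {"dx":0.553,"dy":-0.913,"dz":0,"wx":0,"wy":0,"wz":0},
  {"dx":0.553,"dy":-0.913,"dz":0,"wx":0,"wy":0,"wz":0},
  {"dx":0.553,"dy":-0.913,"dz":0,"wx":0,"wy":0,"wz":0},
  {"dx":0.553,"dy":-0.913,"dz":0,"wx":0,"wy":0,"wz":0},
])

```text
t: 1.32
eef_pos: [0.3758, -0.2618, 0.2421]
orientation: [-180.0, 0.0, 11.5]
ft_force: [0.9, -0.3, 0.6]
grip_width: 0.0856
finger_force: 0.0
```

Call:
step_arm([
  {"dx":0.553,"dy":-0.913,"dz":0,"wx":0,"wy":0,"wz":0},
  {"dx":0.553,"dy":-0.913,"dz":0,"wx":0,"wy":0,"wz":0},
  {"dx":0.553,"dy":-0.913,"dz":0,"wx":0,"wy":0,"wz":0},
  {"dx":0.553,"dy":-0.913,"dz":0,"wx":0,"wy":0,"wz":0},
  {"dx":0.553,"dy":-0.913,"dz":0,"wx":0,"wy":0,"wz":0},
  {"dx":0.553,"dy":-0.913,"dz":0,"wx":0,"wy":0,"wz":0},
  {"dx":0.553,"dy":-0.913,"dz":0,"wx":0,"wy":0,"wz":0},
  {"dx":0.553,"dy":-0.913,"dz":0,"wx":0,"wy":0,"wz":0},
  {"dx":0.553,"dy":-0.913,"dz":0,"wx":0,"wy":0,"wz":0},
  {"dx":0.553,"dy":-0.913,"dz":0,"wx":0,"wy":0,"wz":0},
  {"dx":0.553,"dy":-0.913,"dz":0,"wx":0,"wy":0,"wz":0},
  {"dx":0.553,"dy":-0.913,"dz":0,"wx":0,"wy":0,"wz":0},
  {"dx":0,"dy":0,"dz":0,"wx":0,"wy":0,"wz":0},
  {"dx":0,"dy":0,"dz":0,"wx":0,"wy":0,"wz":0},
])

```text
t: 2.48
eef_pos: [0.4834, 0.0393, 0.2419]
orientation: [-180.0, 0.1, 11.7]
ft_force: [0.4, -0.8, 0.2]
grip_width: 0.0856
finger_force: 0.0
```

Run:
```python
from h import *
P=pose("wrist"); im=optics.grab_frame("wrist")[:,:,::-1]; cv2.imwrite("pics/w2.png",im)
s=telemetry.state(); print(s["t"],s["eef_pos"],s["orientation"],s["qpos"])
for b in blobs(im,75,150,40000): print(b[0],b[1],b[2],b[3],b[4],cast(P,b[2],.113).round(4),cast(P,b[1],.137).round(4))
```

```text
2.5333 [0.48327219 0.03840435 0.24195406] [1.79988029e+02 5.70217610e-02 1.15949802e+01] [-4.76836888e+00 -6.87261220e+00  1.07758114e+02 -2.80510587e-02
  7.91658391e+01  7.36419300e+01]
9040 [324.5 108.7] [323.1 108.3] 59.1 [266  50 113 116] [0.5572 0.0521 0.113 ] [0.5564 0.0513 0.137 ]
12183 [545.5 106.7] [548.2 111.1] 71.7 [478  50 140 117] [ 0.5822 -0.0767  0.113 ] [ 0.5809 -0.0627  0.137 ]
798 [320.9 244.9] [320.5 244.6] 17.7 [307 227  29  36] [0.4763 0.037  0.113 ] [0.4828 0.0381 0.137 ]
1147 [535.5 243.8] [534.  242.5] 25.3 [511 227  48  35] [ 0.5048 -0.0949  0.113 ] [ 0.5083 -0.0825  0.137 ]
395 [324.2 294.3] [320.6 294.7] 19.2 [303 286  37  18] [0.443  0.0301 0.113 ] [0.4533 0.03   0.137 ]
609 [512.7 295.8] [512.8 294. ] 21.3 [492 287  43  17] [ 0.4688 -0.0929  0.113 ] [ 0.475  -0.0799  0.137 ]
```

View pics/w2.png

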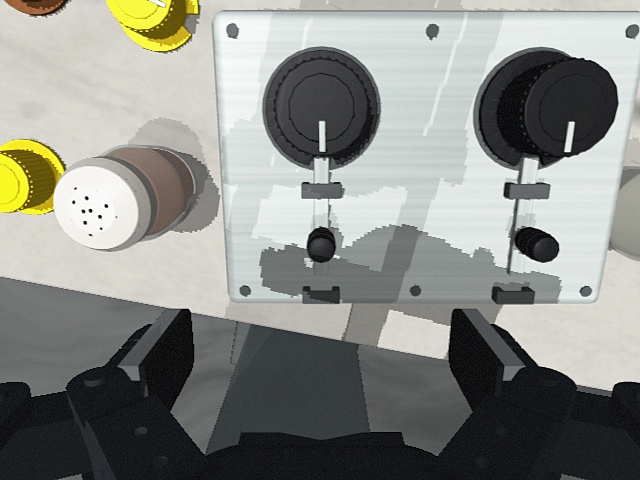

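The wrist picture shows the left cap centred at about (323,108) and its knob at (321,245), lined up with the image columns, so the yaw of about 11.5° fits. The knob's top disc is about at (321,248).

Run:
```python
from h import *
P=pose("wrist")
k=cast(P,(321,248.5),.148);c=cast(P,(323,108.3),.114);print(k,c)
g=cv2.imread("pics/w2.png").max(2)
# cap top circle edge centre via triangulation with other views: print knob in tool frame
s=telemetry.state();Rt=R.from_euler("xyz",s["orientation"],degrees=True).as_matrix()
print("knob-tcp tool",Rt.T@(k-s["eef_pos"]),"cap-tcp",Rt.T@(c-s["eef_pos"]))
```

```text
[0.48363738 0.03737447 0.148     ] [0.55704845 0.05116884 0.114     ]
knob-tcp tool [0.00024425 0.00106263 0.09395409] cap-tcp [0.07496356 0.00229772 0.12788   ]
```

Call:
step_arm([
  {"dx":0,"dy":0.03,"dz":0.72,"wx":0,"wy":0,"wz":0},
  {"dx":0,"dy":0,"dz":0.72,"wx":0,"wy":0,"wz":0},
  {"dx":0,"dy":0,"dz":0.72,"wx":0,"wy":0,"wz":0},
  {"dx":0,"dy":0,"dz":0.72,"wx":0,"wy":0,"wz":0},
  {"dx":0,"dy":0,"dz":0.72,"wx":0,"wy":0,"wz":0},
  {"dx":0,"dy":0,"dz":0.68,"wx":0,"wy":0,"wz":0},
  {"dx":0,"dy":0,"dz":0,"wx":0,"wy":0,"wz":0},
])

```text
t: 3.12
eef_pos: [0.4807, 0.0364, 0.1317]
orientation: [-179.9, 0.4, 11.4]
ft_force: [-0.6, 0.3, -0.5]
grip_width: 0.0855
finger_force: 0.0
```

Call:
step_arm([
  {"dx":0,"dy":0,"dz":0,"wx":0,"wy":0,"wz":0},
  {"dx":0,"dy":0,"dz":0,"wx":0,"wy":0,"wz":0},
  {"dx":0,"dy":0,"dz":0,"wx":0,"wy":0,"wz":0},
  {"dx":0,"dy":0,"dz":0,"wx":0,"wy":0,"wz":0},
  {"dx":0,"dy":0,"dz":0,"wx":0,"wy":0,"wz":0},
  {"dx":0,"dy":0,"dz":0,"wx":0,"wy":0,"wz":0},
  {"dx":0,"dy":0,"dz":0,"wx":0,"wy":0,"wz":0},
  {"dx":0,"dy":0,"dz":0,"wx":0,"wy":0,"wz":0},
], jaw=1)

```text
t: 3.78
eef_pos: [0.484, 0.0394, 0.1365]
orientation: [-179.8, -0.1, 11.5]
ft_force: [-2.4, 7.1, 6.3]
grip_width: 0.0139
finger_force: 58.6
```

Call:
step_arm([
  {"dx":-0.16,"dy":0,"dz":0,"wx":0,"wy":0,"wz":0},
  {"dx":-0.16,"dy":0,"dz":0,"wx":0,"wy":0,"wz":0},
  {"dx":-0.16,"dy":0,"dz":0,"wx":0,"wy":0,"wz":0},
  {"dx":-0.16,"dy":0,"dz":0,"wx":0,"wy":0,"wz":0},
  {"dx":-0.16,"dy":0,"dz":0,"wx":0,"wy":0,"wz":0},
  {"dx":0,"dy":0,"dz":0,"wx":0,"wy":0,"wz":0},
  {"dx":0,"dy":0,"dz":0,"wx":0,"wy":0,"wz":0},
])

```text
t: 4.37
eef_pos: [0.4644, 0.0354, 0.1365]
orientation: [-179.8, -0.1, 11.5]
ft_force: [-2.2, 7.2, 6.9]
grip_width: 0.0141
finger_force: 59.2
```

Call:
step_arm([
  {"dx":-0.08,"dy":0,"dz":0,"wx":0,"wy":0,"wz":0},
  {"dx":-0.08,"dy":0,"dz":0,"wx":0,"wy":0,"wz":0},
  {"dx":0,"dy":0,"dz":0,"wx":0,"wy":0,"wz":0},
  {"dx":0,"dy":0,"dz":0,"wx":0,"wy":0,"wz":0},
])

```text
t: 4.7
eef_pos: [0.4627, 0.035, 0.1366]
orientation: [-179.8, -0.4, 11.5]
ft_force: [8.1, 9.9, -1.8]
grip_width: 0.0135
finger_force: 58.6
```

Call:
step_arm([
  {"dx":-0.08,"dy":0,"dz":0,"wx":0,"wy":0,"wz":0},
  {"dx":0,"dy":0,"dz":0,"wx":0,"wy":0,"wz":0},
  {"dx":0,"dy":0,"dz":0,"wx":0,"wy":0,"wz":0},
])

```text
t: 4.95
eef_pos: [0.4626, 0.035, 0.1367]
orientation: [-179.8, -0.7, 11.5]
ft_force: [16.0, 12.4, -9.8]
grip_width: 0.0138
finger_force: 58.7
```

Run:
```python
from h import *
P=pose("wrist"); im=optics.grab_frame("wrist")[:,:,::-1]; cv2.imwrite("pics/w3.png",im)
s=telemetry.state(); print(s)
```

```text
{'t': 5.0, 'qpos': array([ -5.68078043,  -4.23398976, 117.20758578,   0.38930856,
        66.42559026,  72.67213682]), 'qd': array([ 0.04730812,  0.05828033,  0.04887168,  0.11339851, -0.01039321,
        0.0140408 ]), 'effort': array([-5.25515020e+00, -3.37755096e+01, -3.14738846e+01, -4.11857396e+00,
        4.68810439e+00, -3.17119964e-03]), 'eef_pos': array([0.46254312, 0.03499749, 0.13668576]), 'orientation': array([-179.83662492,   -0.67984077,   11.49228387]), 'ft_force': array([15.54160378, 12.56227673, -8.32606661]), 'torque': array([ 1.97434679e+00, -2.58642652e+00,  8.33673115e-04]), 'finger_force': 58.6801278591156, 'grip_width': 0.013756776177590377}
```

View pics/w3.png

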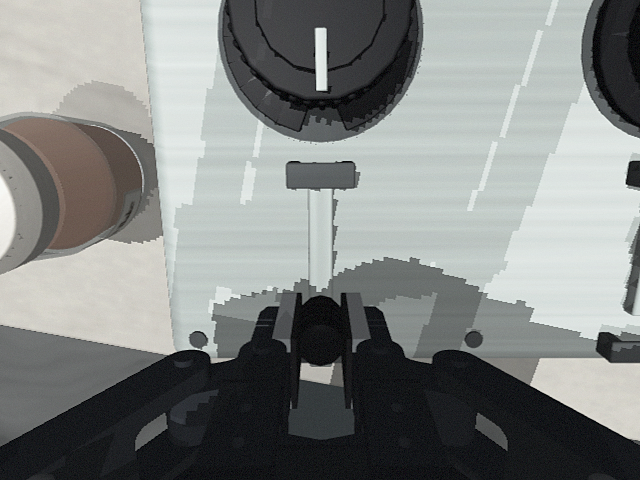

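The wrist view shows the knob held at about (321,330). The bolt's tongue is clear of the cap flange's notch at (322,125), and the force rises without motion, so it is at the end stop. Next: release, rise, and go over the cap turned for wrist range.

Call:
step_arm([
  {"dx":0.1,"dy":0,"dz":0,"wx":0,"wy":0,"wz":0},
  {"dx":0,"dy":0,"dz":0,"wx":0,"wy":0,"wz":0},
  {"dx":0,"dy":0,"dz":0,"wx":0,"wy":0,"wz":0},
  {"dx":0,"dy":0,"dz":0,"wx":0,"wy":0,"wz":0},
  {"dx":0,"dy":0,"dz":0,"wx":0,"wy":0,"wz":0},
  {"dx":0,"dy":0,"dz":0,"wx":0,"wy":0,"wz":0},
  {"dx":0,"dy":0,"dz":-0.95,"wx":0,"wy":0,"wz":0},
  {"dx":0,"dy":0,"dz":-0.95,"wx":0,"wy":0,"wz":0},
  {"dx":0,"dy":0,"dz":-0.95,"wx":0,"wy":0,"wz":0},
  {"dx":0.97,"dy":0.03,"dz":0,"wx":0,"wy":0,"wz":0},
  {"dx":0.97,"dy":0.03,"dz":0,"wx":0,"wy":0,"wz":0},
  {"dx":0.97,"dy":0.03,"dz":0,"wx":0,"wy":0,"wz":0},
  {"dx":0.97,"dy":0.03,"dz":0,"wx":0,"wy":0,"wz":0},
  {"dx":0,"dy":0,"dz":0,"wx":0,"wy":0,"wz":-0.0715},
  {"dx":0,"dy":0,"dz":0,"wx":0,"wy":0,"wz":-0.0715},
  {"dx":0,"dy":0,"dz":0,"wx":0,"wy":0,"wz":-0.0715},
  {"dx":0,"dy":0,"dz":0,"wx":0,"wy":0,"wz":-0.0715},
  {"dx":0,"dy":0,"dz":0,"wx":0,"wy":0,"wz":-0.0715},
  {"dx":0,"dy":0,"dz":0,"wx":0,"wy":0,"wz":-0.0715},
  {"dx":0,"dy":0,"dz":0,"wx":0,"wy":0,"wz":0},
], jaw=0)

```text
t: 6.67
eef_pos: [0.5562, 0.0491, 0.2064]
orientation: [-180.0, 0.0, 50.3]
ft_force: [-1.1, -0.3, -0.0]
grip_width: 0.0857
finger_force: 0.0
```

Run:
```python
from h import *
P=pose("wrist"); im=optics.grab_frame("wrist")[:,:,::-1]; cv2.imwrite("pics/w4.png",im)
s=telemetry.state(); print(s["t"],s["eef_pos"],s["orientation"],s["qpos"])
for z in (.111,.152): print(z,proj(P,(.557,.0515,z)))
t=optics.grab_frame("top")[:,:,::-1]; Pt=pose("top")
for b in blobs(t,75,30,3000,(275,165,420,285)): print(b[0],b[1],cast(Pt,b[1],.135).round(4))
```

```text
6.7167 [0.55621921 0.04915556 0.2064057 ] [-1.79983052e+02  1.49355723e-02  4.99920594e+01] [-3.04059676e+00  5.19007371e+00  9.97362608e+01 -1.80177659e-03
  7.50961884e+01  3.69678098e+01]
0.111 [319.1483489  243.36554274]
0.152 [318.8695655  267.34292131]
1639 [318.5 219.1] [0.5339 0.0381 0.135 ]
160 [357.8 231.2] [ 0.51  -0.033  0.135]
683 [377.3 193.5] [ 0.5786 -0.0708  0.135 ]
67 [384.6 230.8] [ 0.5096 -0.0817  0.135 ]
46 [315.1 232. ] [0.5104 0.0448 0.135 ]
56 [321.6 257.8] [0.4632 0.0341 0.135 ]
77 [389.4 260.2] [ 0.456  -0.0886  0.135 ]
```

View pics/w4.png

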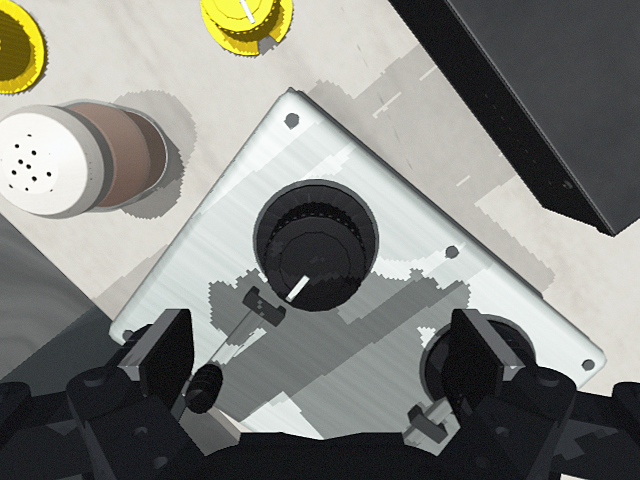

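The left cap's flange is centred at about (315.5,243) and its top disc at (315.5,261). The bolt's tongue is withdrawn, with the knob at (205,385). The fingers straddle the cap.

Run:
```python
from h import *
P=pose("wrist"); s=telemetry.state();Rt=R.from_euler("xyz",s["orientation"],degrees=True).as_matrix()
for uv,z in (((315.5,242.5),.116),((315.5,261),.152)):
    c=cast(P,uv,z); print(c, Rt.T@(c-s["eef_pos"]))
```

```text
[0.55675833 0.05421173 0.116     ] [ 0.00422646 -0.00285335  0.09042532]
[0.55782933 0.05484742 0.152     ] [ 0.00539392 -0.00245048  0.05442496]
```

Call:
step_arm([
  {"dx":0.16,"dy":-0.08,"dz":0,"wx":0,"wy":0,"wz":0},
  {"dx":0,"dy":0,"dz":0.74,"wx":0,"wy":0,"wz":0},
  {"dx":0,"dy":0,"dz":0.74,"wx":0,"wy":0,"wz":0},
  {"dx":0,"dy":0,"dz":0.74,"wx":0,"wy":0,"wz":0},
  {"dx":0,"dy":0,"dz":0.74,"wx":0,"wy":0,"wz":0},
  {"dx":0,"dy":0,"dz":0,"wx":0,"wy":0,"wz":0},
  {"dx":0,"dy":0,"dz":0,"wx":0,"wy":0,"wz":0},
])

```text
t: 7.35
eef_pos: [0.5565, 0.0539, 0.1317]
orientation: [-179.9, 0.1, 50.0]
ft_force: [-0.7, -0.9, 0.6]
grip_width: 0.0853
finger_force: 0.0
```

Call:
step_arm([
  {"dx":0,"dy":0,"dz":0,"wx":0,"wy":0,"wz":0},
  {"dx":0,"dy":0,"dz":0,"wx":0,"wy":0,"wz":0},
  {"dx":0,"dy":0,"dz":0,"wx":0,"wy":0,"wz":0},
  {"dx":0,"dy":0,"dz":0,"wx":0,"wy":0,"wz":0},
  {"dx":0,"dy":0,"dz":0,"wx":0,"wy":0,"wz":0},
  {"dx":0,"dy":0,"dz":0,"wx":0,"wy":0,"wz":0},
], jaw=1)

```text
t: 7.85
eef_pos: [0.5577, 0.0542, 0.1346]
orientation: [180.0, -0.1, 50.1]
ft_force: [-4.3, 1.9, 7.3]
grip_width: 0.0463
finger_force: 61.0
```

Call:
step_arm([
  {"dx":0,"dy":0,"dz":0,"wx":0,"wy":0,"wz":-0.04},
  {"dx":0,"dy":0,"dz":0,"wx":0,"wy":0,"wz":-0.04},
  {"dx":0,"dy":0,"dz":0,"wx":0,"wy":0,"wz":0},
  {"dx":0,"dy":0,"dz":0,"wx":0,"wy":0,"wz":0},
])

```text
t: 8.18
eef_pos: [0.5579, 0.0549, 0.1346]
orientation: [180.0, -0.1, 57.3]
ft_force: [-3.5, 4.5, 6.9]
grip_width: 0.0462
finger_force: 61.1
```

Run:
```python
from h import *
s=telemetry.state(); print(s)
```

```text
{'t': 8.1833, 'qpos': array([ -2.51219324,   9.68189531, 102.97047929,   0.12905601,
        67.26554047,  30.10707838]), 'qd': array([ 5.63832246e-02,  1.00418845e-02, -2.86426768e-02,  7.41254856e-02,
        2.21698020e-04,  5.28450954e-01]), 'effort': array([ -2.72100896, -40.69041252, -34.4847393 ,  -1.32933564,
        -1.34670697,  -0.15265206]), 'eef_pos': array([0.5578945 , 0.05486991, 0.13464001]), 'orientation': array([ 1.79988777e+02, -1.44181830e-01,  5.73309527e+01]), 'ft_force': array([-3.46068933,  4.53444605,  6.94065513]), 'torque': array([0.74904909, 0.73163983, 0.03011868]), 'finger_force': 61.059954329102766, 'grip_width': 0.046191014296799206}
```

Call:
step_arm([
  {"dx":0,"dy":0,"dz":0,"wx":0,"wy":0,"wz":-0.04},
  {"dx":0,"dy":0,"dz":0,"wx":0,"wy":0,"wz":-0.04},
  {"dx":0,"dy":0,"dz":0,"wx":0,"wy":0,"wz":0},
])

```text
t: 8.43
eef_pos: [0.558, 0.0549, 0.1346]
orientation: [180.0, -0.1, 64.7]
ft_force: [-3.7, 4.5, 6.7]
grip_width: 0.0462
finger_force: 61.0
```

Run:
```python
from h import *
s=telemetry.state(); print(s["torque"],s["effort"],s["orientation"])
im=optics.grab_frame("wrist")[:,:,::-1]; cv2.imwrite("pics/w5.png",im)
```

```text
[ 0.73452552  0.67300869 -0.03604151] [ -2.59230338 -40.73625684 -34.4216001   -1.26548812  -1.27549153
  -0.84371192] [ 1.79959573e+02 -1.46648536e-01  6.47008912e+01]
```

View pics/w5.png

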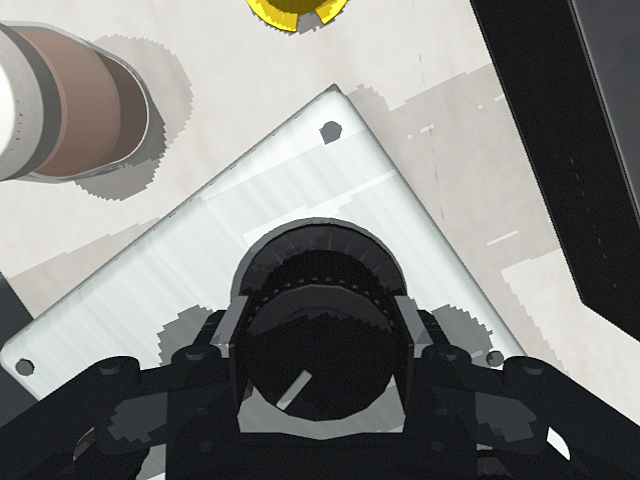

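The pointer runs from (305,375) to (280,405), still about 39° from image-down after 14.6° of tool turn. The cap is turning with the gripper and the torque is low, so anticlockwise loosens it. I'll continue to about 74°.

Call:
step_arm([
  {"dx":0,"dy":0,"dz":0,"wx":0,"wy":0,"wz":-0.066},
  {"dx":0,"dy":0,"dz":0,"wx":0,"wy":0,"wz":-0.066},
  {"dx":0,"dy":0,"dz":0,"wx":0,"wy":0,"wz":-0.066},
  {"dx":0,"dy":0,"dz":0,"wx":0,"wy":0,"wz":-0.066},
  {"dx":0,"dy":0,"dz":0,"wx":0,"wy":0,"wz":-0.066},
  {"dx":0,"dy":0,"dz":0,"wx":0,"wy":0,"wz":-0.066},
  {"dx":0,"dy":0,"dz":0,"wx":0,"wy":0,"wz":-0.066},
  {"dx":0,"dy":0,"dz":0,"wx":0,"wy":0,"wz":-0.066},
  {"dx":0,"dy":0,"dz":0,"wx":0,"wy":0,"wz":-0.066},
  {"dx":0,"dy":0,"dz":0,"wx":0,"wy":0,"wz":-0.066},
  {"dx":0,"dy":0,"dz":0,"wx":0,"wy":0,"wz":0},
  {"dx":0,"dy":0,"dz":0,"wx":0,"wy":0,"wz":0},
])

```text
t: 9.48
eef_pos: [0.5579, 0.0544, 0.1347]
orientation: [179.9, -0.0, 123.9]
ft_force: [-3.6, 2.7, 7.5]
grip_width: 0.0463
finger_force: 60.8
```

Run:
```python
from h import *
s=telemetry.state(); print(s["torque"],s["effort"],s["orientation"],s["qpos"])
im=optics.grab_frame("wrist")[:,:,::-1]; cv2.imwrite("pics/w6.png",im)
```

```text
[0.43224536 0.71042484 0.02888341] [ -1.88220866 -40.64393878 -34.47844505  -0.79609578  -1.36939656
  -0.24144852] [ 1.79890438e+02 -4.49672910e-03  1.23948670e+02] [-2.52709116e+00  9.68103906e+00  1.02969807e+02  7.45409952e-02
  6.72637444e+01 -3.65045149e+01]
```

View pics/w6.png

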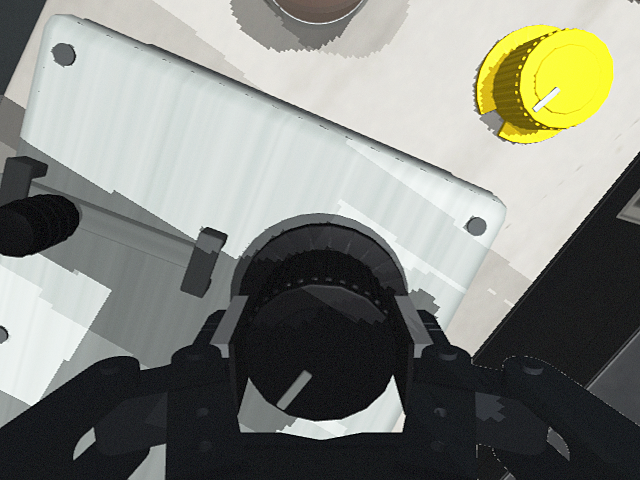

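The pointer is at the same place in the gripper, (305,375) to (280,405), while the mill has swung round in the view. The cap has turned about 74° with the tool. Lifting gently at first.

Call:
step_arm([
  {"dx":0,"dy":0,"dz":-0.1,"wx":0,"wy":0,"wz":0},
  {"dx":0,"dy":0,"dz":-0.1,"wx":0,"wy":0,"wz":0},
  {"dx":0,"dy":0,"dz":-0.1,"wx":0,"wy":0,"wz":0},
  {"dx":0,"dy":0,"dz":0,"wx":0,"wy":0,"wz":0},
])

```text
t: 9.87
eef_pos: [0.5574, 0.0537, 0.1405]
orientation: [180.0, -0.0, 123.9]
ft_force: [-0.7, 2.2, -1.4]
grip_width: 0.0463
finger_force: 61.8
```

Call:
step_arm([
  {"dx":0,"dy":0,"dz":-0.25,"wx":0,"wy":0,"wz":0},
  {"dx":0,"dy":0,"dz":-0.35,"wx":0,"wy":0,"wz":0},
  {"dx":0,"dy":0,"dz":-0.45,"wx":0,"wy":0,"wz":0},
  {"dx":0,"dy":0,"dz":-0.45,"wx":0,"wy":0,"wz":0},
  {"dx":0,"dy":0,"dz":-0.45,"wx":0,"wy":0,"wz":0},
  {"dx":0,"dy":0,"dz":-0.45,"wx":0,"wy":0,"wz":0},
  {"dx":0,"dy":0,"dz":-0.45,"wx":0,"wy":0,"wz":0},
  {"dx":0,"dy":0,"dz":-0.3,"wx":0,"wy":0,"wz":0},
  {"dx":0,"dy":0,"dz":-0.15,"wx":0,"wy":0,"wz":0},
  {"dx":0,"dy":0,"dz":0,"wx":0,"wy":0,"wz":0},
  {"dx":0,"dy":0,"dz":0,"wx":0,"wy":0,"wz":0},
  {"dx":0,"dy":0,"dz":0,"wx":0,"wy":0,"wz":0},
])

```text
t: 10.87
eef_pos: [0.5569, 0.0537, 0.2217]
orientation: [-179.9, -0.1, 123.9]
ft_force: [0.4, -0.4, -1.6]
grip_width: 0.0466
finger_force: 61.8
```

Run:
```python
from h import *
im=optics.grab_frame("wrist")[:,:,::-1]; b=optics.grab_frame("side")[:,:,::-1]
cv2.imwrite("pics/w7.png",np.hstack([cv2.resize(im,(400,300)),cv2.resize(b[100:400,150:550],(400,300))]))
```

```text
(no output)
```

View pics/w7.png

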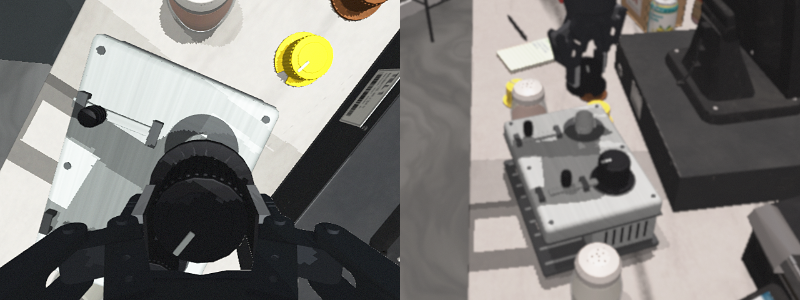

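The picture shows the cap held level in the jaws, with the bare steel neck at about (585,122) in the side half. The left knob is pulled forward, and the right hopper and both shakers are untouched. The lift is about 87 mm.

```bash
python3 -c "
from workcell import sign_off
print(sign_off())"
```

```text
the job is handed in; nothing more can be done
None
```

The left lock bolt is pulled out to its end stop, and the cap came loose anticlockwise (right-hand thread). The gripper is holding the cap level about 87 mm above its seat, and the job was handed in at about 11 s without any result shown.

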